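# Find the cam lock's hidden notch and slide the carving case open

## Robot

A 7-joint arm with a two-finger parallel gripper is mounted at the origin on the work surface. World frame = base frame: x ahead of the robot, y to its left, z up, the work surface at z = 0. Lengths are in m, angles in rad, forces in N, time in s.
With the tool pointing down it reaches from about 0.425 to 1.025 m from the base axis. Payload 9.4 kg.
Tool frame: the origin (TCP) lies at the very end of the fingers, on their centre line; the grasp point (between the pads) lies 19 mm behind it; z points along the fingers, y is the line along which they close (so a half turn about z gives the same grasp; the last joint's range is limited). The gripper opens to 93 mm and grips with 3 to 60 N. Pads are 15 mm wide; open, the fingers measure 128 mm over their backs; the gripper's body (75 mm by 188 mm) begins 65 mm behind the grasp point.
Start: joints at [-1.413, 0.599, -0.003, 1.599, 0.002, 0.943, -0.08], TCP at [0.169, 0.705, 0.219] pointing down, gripper open.
Joint ranges: [-2.57, 2.57], [-0.35, 1.97], [-1.29, 1.29], [0.11, 2.56], [-1.05, 4.19], [0.11, 1.86], [-2.63, 2.63]. Speed limits (rad/s): [2.22, 2.22, 3.01, 3.01, 3.14, 3.14, 3.14].

## Interface

Orientations are given as a rotation vector (axis times angle).
In Python, from station import ctrl gives the robot as it stands.
- The arm moves only by the tool jog_arm, never from a script. Its argument "commands" is a list of rows, each an object of numbers: "grip": the opening, from 0 (shut) to 1 (fully open); "tx", "ty", "tz": the shift along the tool's x, y, z each as a share of 1000 mm, from -1 to 1; "turn": the turn about the tool's z as a share of pi rad, from -1 to 1. A call has exactly 5 rows; each row shifts and turns the commanded pose from where the row before left it, along the tool's axes as they then stand; what a row does not reach is not made up. A row lasts 1/10 s, in which the tool goes at most 50 mm and 8.59 degrees, less where a joint would pass 70% of its speed; a pose out of reach is approached as far as the arm can. A call with a number of a shift or a turn outside -1 to 1 is refused whole. A call with a gripper value outside its range is refused whole. The fingers move at their own pace and stop on an object; "grip_force" is the grip in N (left out, the last holds). Time passes only in rows, so rows that do not move let the fingers close, or fill a call up. It gives the time, the measured TCP pose, the force, the opening and the grip force at its end, in the units of the state.
- ctrl.observe(): the state, without advancing time (a new reading comes with each control period).
- ctrl.grab_frame(name): name is "scene" or "side" or "wrist"; returns a dict with "pixels" (400x640x3 uint8, blue, green, red), "K" (3x3 intrinsics, pixels), "R" (3x3) and "t" (3): a world point X has camera coordinates R X + t; the wrist camera has in their place "T_tool_cam" (4x4, takes a point from camera to tool coordinates, whose origin is the TCP and whose axes are the flange's). Camera axes: x right, y down, z forward; pixel columns grow to the right and rows downward; lengths in m; the calibration is good to about 2 mm. A picture is of the moment at which its call begins: read the wrist's pose just before it. There is no depth.
- ctrl.close_job(): hands the job in; it is judged then, once.
The state is a dict: "time": time; "joints": joint angles; "dq": joint speeds; "joint_torque": joint torques, N m; "tool_pos": TCP position; "tcp_rot": TCP orientation; "wrist_force": force on the tool from outside, world axes, zero at the start; "moment": the same for the moment, N m; "width": finger opening in m; "grasp_force": force on a finger pad.
Only numpy, scipy, OpenCV 4.12 (cv2) and the standard library are available. Lean on these libraries where they do the work, as an engineer would, in place of code of your own. Each camera call takes 0.05 s, during which the arm holds its last target. There are 200 camera calls.

## Task

The sliding lid of the wooden carving case is held shut by a cam lock: turn the brass knob slowly clockwise until you feel its drag give way and it falls into its hidden notch, then leave it there and slide the lid open by its dark wooden pull, almost as far as it goes. Never wrench or shove the case, which stands on soft rubber feet, and leave the carvings and tools around it where they are.

Things in the scene. Friction and masses are not known exactly. Their poses are not given: they have to be found in the camera images.
- case: Brown wooden case, 140 (x) by 300 (y) by 72 mm high, on four rubber feet on a plywood board 12 mm thick and 200 by 350 mm. Origin: the centre of its underside, 12 mm above the table; x across it, y along it. A dark fixed deck with the knob covers 90 mm at its -y end, the light sliding lid the rest. Things inside need no handling.
- case_top (a point): Centre of the case's top, 84 mm above the table; axes as the case's. The rubber feet give sideways by about 1 mm for every 3 N and spring back; a shift of 7 mm (about 20 N) counts as wrenching or shoving. The case does not turn or tip.
- knob (a joint): Brass bar knob on the deck, turning about a vertical axis at (0, -105 mm) in the case's frame; rad, growing clockwise seen from above; 0 = bar along the case's x; starts at 0 to 0.2, end stop at 1.85. Moving friction about 0.12 N m. A sprung follower rides on a cam under the deck and bolts the lid, except in one hidden notch that nothing shows, somewhere from 0.6 to 1.4 rad.
- knob_grip (a point): On the knob's axis at grip height, 22 mm above the case's top. The bar is 56 mm long, 14 wide, its top 12 mm above this point, standing on a brass flange 60 mm across, 4 mm high. Axes turn with the knob: x along the bar (red dot at its +x end), y across it.
- knob_axis (a point): On the knob's axis, on the deck; axes as the case's. The notch's feel: from 0.3 rad before its middle the drag fades, then the knob pulls itself on, by up to about 0.4 N m; this drops to nothing at the middle; past it the knob resists by up to about 0.4 N m and, some 0.1 rad on, climbs out and bolts the lid again. The lid is free within 0.08 rad of the middle; let go there, the knob draws itself nearer.
- lid (a joint): Sliding lid; metres opened: 0 = shut, end stop at 0.110. It slides towards +y of the case, away from the knob, with about 1.5 N of friction when free, and stays where it is left. While bolted it moves less than 3 mm.
- lid_pull (a point): Middle of the dark wooden pull on the lid at grip height: a bar 50 mm long along the case's x, 16 mm wide along y, its top 12 mm above this point, the lid's surface 20 mm below it. Axes as the case's. 105 mm from the knob when shut.
- mallet: Wooden mallet lying on the table, 240 mm long; leave alone. Origin: underside.
- elephant: Carved pale wooden elephant standing, about 190 mm long and 105 mm high; leave alone. Origin: underside.
- turtle: Carved pale wooden turtle, about 100 mm long, 43 mm high, beside the case; leave alone. Origin: underside.
- blank: Uncarved pale wood block 50 x 110 x 45 mm beside the case; leave alone. Origin: underside.
- gouge: Carving tool with wooden handle, 200 mm long, lying between case and robot; leave alone. Origin: underside.
- glue: White jar with red cap, 56 mm across, 110 mm high; leave alone. Origin: underside.
- brush: Brush 180 mm long lying on the table; leave alone. Origin: underside.

How it is judged:
On the way, in this order (a step that is already met when the one before it is completed fails the run):
1. the knob is turned off its start, clockwise, with the lid still shut (value of joint knob above 0.4 rad and value of joint lid below 0.006 m), for 0.1 s.
2. the lid comes free (value of joint lid above 0.02 m), for 0.1 s.
At the end, for the whole second after the job is handed in: The lid stands open by more than 90 mm of its 110 mm and at rest, the case is within 3 mm of where it stood, and the robot touches nothing (value of joint lid above 0.09 m and velocity of joint lid below 0.01 m/s and distance of case from where it was at the start of the episode below 0.003 m).
It fails at once if the case is wrenched or shoved: shifted by more than 7 mm on its rubber feet (distance of case from where it was at the start of the episode above 0.007 m).
It fails at once if a carving, tool or jar around the case is moved by more than 30 mm (distance of any of mallet, elephant, turtle, blank, gouge, glue, brush from where it was at the start of the episode above 0.03 m).
It also fails if it takes over 64 s, if anything falls off the work surface, if the arm or the gripper's body presses on something with over 40 N, if the wrist force passes 120 N, or if a joint passes its speed limit or range.

## Working session

There is one attempt and no reset: what is moved stays moved. The work goes in short steps, Python scripts to look and compute and a tool call to move; the robot and the scene stay as the last step left them, time stands still between calls to the robot, and variables do not carry over. Pictures are saved under pics/ and viewed, at most 10 in all, crops included, and the job is handed in when it is done.

Besides the shell and the picture viewer there is one more tool, called after "Emit:" by a JSON object that holds its "api" and its "payload". jog_arm: Moves the arm, as the interface text tells. Its arguments: {"type":"object","properties":{"commands":{"type":"array"},"grip_force":{"type":"number"}},"required":["commands"]}

```bash
mkdir -p pics; cat > h.py <<'E'
import numpy as np, cv2
from station import ctrl
from scipy.spatial.transform import Rotation as Ro
def cast(f,uv,z):
    K,R,t=f["K"],np.array(f["R"]),np.array(f["t"])
    d=R.T@np.linalg.solve(K,[uv[0],uv[1],1.]); c=-R.T@t
    return c+d*(z-c[2])/d[2]
def castw(f,s,uv,z):
    T=np.array(f["T_tool_cam"]);W=np.eye(4);W[:3,:3]=Ro.from_rotvec(s["tcp_rot"]).as_matrix();W[:3,3]=s["tool_pos"]
    M=W@T;d=M[:3,:3]@np.linalg.solve(f["K"],[uv[0],uv[1],1.]);c=M[:3,3]
    return c+d*(z-c[2])/d[2]
E
python3 - <<'E'
from h import *
import pickle
s=ctrl.observe();print(s)
d={}
for n in ("scene","side"):
    d[n]=ctrl.grab_frame(n);cv2.imwrite(f"pics/{n}0.png",d[n]["pixels"])
pickle.dump(d,open("f0.pkl","wb"))
f=ctrl.grab_frame("wrist");print(f["T_tool_cam"],f["K"])
E
```

```text
{'time': 0.0, 'joints': array([-1.41270614,  0.60011983, -0.00255519,  1.6001294 ,  0.00179399,
        0.94292617, -0.07976425]), 'dq': array([-1.12291744e-03,  1.08718640e-03, -5.60101116e-04,  2.71586219e-05,
        2.08415428e-04, -9.26641602e-04,  1.44533979e-03]), 'joint_torque': array([-3.97641907e-04, -7.65074658e+01,  1.49739560e+00, -2.52348840e+01,
       -5.23783662e-02,  1.69817428e-02,  1.35110604e-04]), 'tool_pos': array([0.1685565 , 0.70461925, 0.21776381]), 'tcp_rot': array([-3.67797888e-01, -3.11993506e+00,  2.48121625e-03]), 'wrist_force': array([0.32826252, 0.42996832, 0.38561621]), 'moment': array([ 0.03574102,  0.04913321, -0.00438723]), 'grasp_force': 0.0, 'width': 0.09293957444361156}
[[-9.52769023e-04 -9.68005219e-01 -2.50928252e-01  6.98611440e-02]
 [ 9.99999512e-01 -8.56868372e-04 -4.91437298e-04  7.20154457e-05]
 [ 2.60701387e-04 -2.50928597e-01  9.68005564e-01 -1.67112226e-01]
 [ 0.00000000e+00  0.00000000e+00  0.00000000e+00  1.00000000e+00]] [[357.73197258   0.         314.04114054]
 [  0.         357.73197258 201.9847374 ]
 [  0.           0.           1.        ]]
```

View pics/scene0.png

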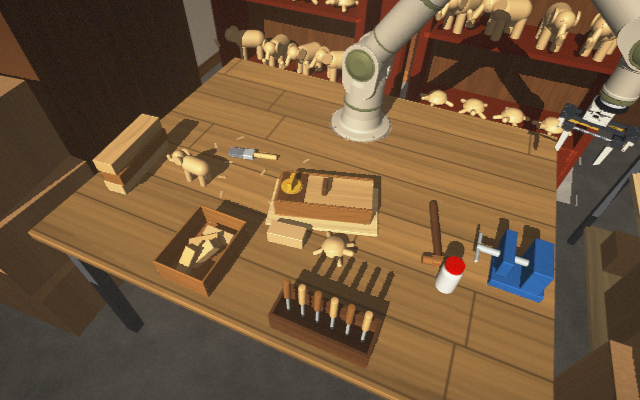

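View pics/side0.png

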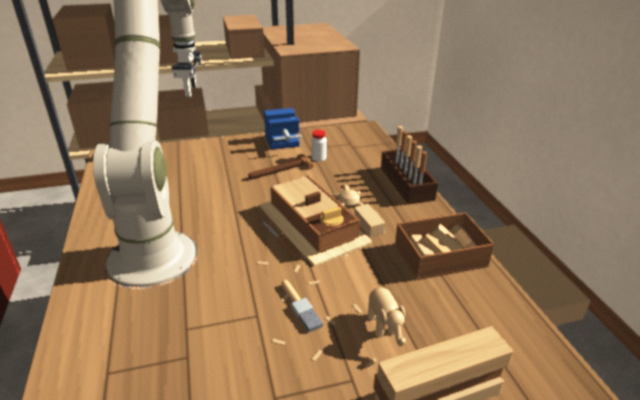

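The scene view shows the brass knob at about (291,186), the dark pull at about (324,186), and case corners near (275,172), (378,178) and (370,220). In the side view the knob is at (331,216) and the pull at (312,198).

```bash
python3 - <<'E'
from h import *
import pickle
d=pickle.load(open("f0.pkl","rb"))
for n,x0,x1,y0,y1 in(("scene",265,340,165,210),("side",290,370,175,240)):
    f=d[n];h=cv2.cvtColor(f["pixels"],cv2.COLOR_BGR2HSV)
    for nm,lo,hi,z in(("brass",(15,170,110),(30,255,255),.09),("dark",(0,60,20),(15,255,95),.106)):
        m=cv2.inRange(h,lo,hi);k=np.zeros_like(m);k[y0:y1,x0:x1]=m[y0:y1,x0:x1]
        c,_=cv2.findContours(k,cv2.RETR_EXTERNAL,2)
        for q in sorted(c,key=cv2.contourArea)[-3:]:
            r=cv2.minAreaRect(q);print(n,nm,r,cast(f,r[0],z))
f=d["scene"]
print(cast(f,(291,186),.1),cast(f,(324,186),.106))
f=d["side"];print(cast(f,(331,216),.1),cast(f,(312,198),.106))
f=d["scene"];cv2.imwrite("pics/c1.png",cv2.resize(f["pixels"][150:250,240:400],None,fx=5,fy=5,interpolation=2))
E
```

```text
scene brass ((309.0, 173.0), (0.0, 0.0), 0.0) [ 0.44186852 -0.02907475  0.09      ]
scene brass ((303.0, 172.0), (0.0, 0.0), 0.0) [ 0.44568171 -0.04866521  0.09      ]
scene brass ((291.61376953125, 185.06552124023438), (18.8513240814209, 21.093551635742188), 48.36646270751953) [ 0.51388508 -0.05660647  0.09      ]
scene dark ((328.2500305175781, 171.25001525878906), (0.7071067094802856, 1.4142134189605713), 45.0) [0.42417413 0.03024848 0.106     ]
scene dark ((327.5, 184.5), (1.0, 7.0), 0.0) [0.47970424 0.05034249 0.106     ]
scene dark ((298.7000427246094, 173.6000213623047), (5.366562843322754, 10.28591251373291), 26.56505012512207) [ 0.47291023 -0.0510193   0.106     ]
side dark ((364.5, 182.5), (15.0, 9.0), 90.0) [0.65781746 0.07374569 0.106     ]
side dark ((311.6153869628906, 199.57693481445312), (7.2562971115112305, 16.277639389038086), 78.69007110595703) [0.4726936  0.01920609 0.106     ]
side dark ((303.5168151855469, 225.05697631835938), (35.9301643371582, 24.56819725036621), 17.2414608001709) [ 0.41993334 -0.10049641  0.106     ]
[ 0.52686323 -0.05211727  0.1       ] [0.49010989 0.04295017 0.106     ]
[ 0.5076115  -0.06918804  0.1       ] [0.47590044 0.02733393 0.106     ]
```

View pics/c1.png

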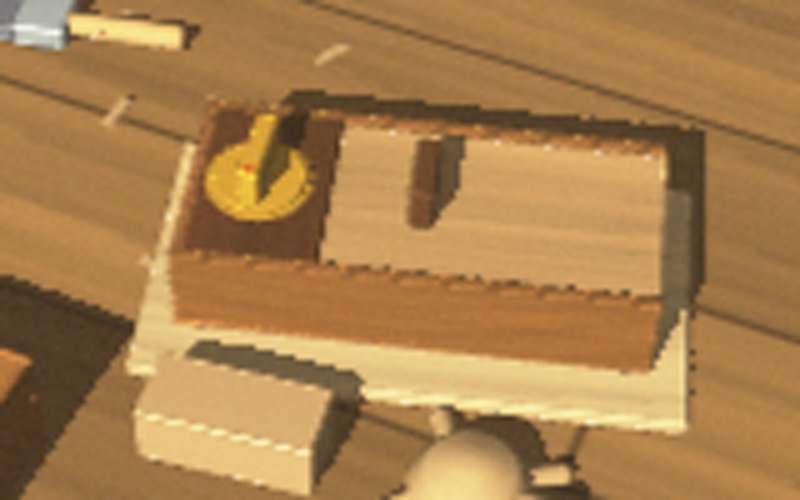

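The crop shows the case turned about 19° counter-clockwise. The knob bar lies roughly along the case's x, with its red dot at the near end, and the knob sits at about (0.51,-0.06) in the world. I'm moving above it now.

Emit:
{"api": "jog_arm", "payload": {"commands": [{"tx": -0.03,"ty": -0.03,"grip": 0.7},{"tx": -0.03,"ty": -0.03,"grip": 0.7},{"tx": -0.03,"ty": -0.03,"grip": 0.7},{"tx": -0.03,"ty": -0.03,"grip": 0.7},{"tx": -0.03,"ty": -0.03,"grip": 0.7}]}}

```text
invalid input at $.commands[0]: expected keys grip, tx, ty, tz, turn
```

Emit:
{"api": "jog_arm", "payload": {"commands": [{"tx": -0.022,"ty": -0.034,"grip": 0.7},{"tx": -0.022,"ty": -0.034,"grip": 0.7},{"tx": -0.022,"ty": -0.034,"grip": 0.7},{"tx": -0.022,"ty": -0.034,"grip": 0.7},{"tx": -0.022,"ty": -0.034,"grip": 0.7}]}}

```text
invalid input at $.commands[0]: expected keys grip, tx, ty, tz, turn
```

Emit:
{"api": "jog_arm", "payload": {"commands": [{"tx": -0.022,"ty": -0.033,"grip": 0.7},{"tx": -0.022,"ty": -0.033,"grip": 0.7},{"tx": -0.022,"ty": -0.033,"grip": 0.7},{"tx": -0.022,"ty": -0.033,"grip": 0.7},{"tx": -0.022,"ty": -0.033,"grip": 0.7}]}}

```text
invalid input at $.commands[0]: expected keys grip, tx, ty, tz, turn
```

Emit:
{"api": "jog_arm", "payload": {"commands": [{"tx": -0.021,"ty": -0.033,"grip": 0.7},{"tx": -0.021,"ty": -0.033,"grip": 0.7},{"tx": -0.021,"ty": -0.033,"grip": 0.7},{"tx": -0.021,"ty": -0.033,"grip": 0.7},{"tx": -0.021,"ty": -0.033,"grip": 0.7}]}}

```text
invalid input at $.commands[0]: expected keys grip, tx, ty, tz, turn
```

Emit:
{"api": "jog_arm", "payload": {"commands": [{"turn": -0.03,"grip": 0.7},{"turn": -0.03,"grip": 0.7},{"turn": -0.03,"grip": 0.7},{"turn": -0.03,"grip": 0.7},{"turn": -0.03,"grip": 0.7}]}}

```text
invalid input at $.commands[0]: expected keys grip, tx, ty, tz, turn
```

Emit:
{"api": "jog_arm", "payload": {"commands": [{"grip": 0.7},{"grip": 0.7},{"grip": 0.7},{"grip": 0.7},{"grip": 0.7}]}}

```text
invalid input at $.commands[0]: expected keys grip, tx, ty, tz, turn
```

```bash
python3 - <<'E'
from h import *
import pickle
s=ctrl.observe();print(s["time"],s["joints"],s["tool_pos"],Ro.from_rotvec(s["tcp_rot"]).as_matrix())
f=ctrl.grab_frame("wrist");cv2.imwrite("pics/w1.png",f["pixels"]);pickle.dump((s,f),open("w1.pkl","wb"))
E
```

```text
0.15 [-1.4126899   0.59994049 -0.00249708  1.59993409  0.00180209  0.94291641
 -0.07978808] [0.16862696 0.70473975 0.21796395] [[-9.72567140e-01  2.32622310e-01 -1.37925650e-04]
 [ 2.32622307e-01  9.72566424e-01 -1.18911909e-03]
 [-1.42473774e-04 -1.18858274e-03 -9.99999283e-01]]
```

View pics/w1.png

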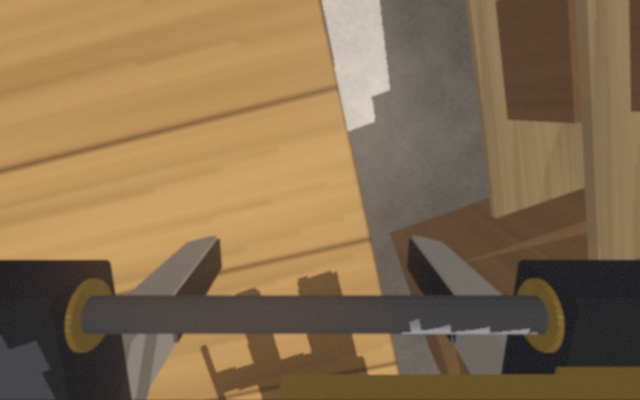

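The arm did not move: every row needs all five keys. The wrist view shows only table and floor, with the fingertips at (210,240) and (420,240).

Emit:
{"api": "jog_arm", "payload": {"commands": [{"tx": -0.03,"ty": -0.03,"tz": 0,"turn": 0,"grip": 0.7},{"tx": -0.03,"ty": -0.03,"tz": 0,"turn": 0,"grip": 0.7},{"tx": -0.03,"ty": -0.03,"tz": 0,"turn": 0,"grip": 0.7},{"tx": -0.03,"ty": -0.03,"tz": 0,"turn": 0,"grip": 0.7},{"tx": -0.03,"ty": -0.03,"tz": 0,"turn": 0,"grip": 0.7}]}}

```text
time: 0.7
tool_pos: [0.2804, 0.5227, 0.2186]
tcp_rot: [0.368, 3.12, -0.0]
wrist_force: [1.7, -1.1, -0.1]
width: 0.0658
grasp_force: 0.0
```

Emit:
{"api": "jog_arm", "payload": {"commands": [{"tx": -0.022,"ty": -0.034,"tz": 0,"turn": 0,"grip": 0.7},{"tx": -0.022,"ty": -0.034,"tz": 0,"turn": 0,"grip": 0.7},{"tx": -0.022,"ty": -0.034,"tz": 0,"turn": 0,"grip": 0.7},{"tx": -0.022,"ty": -0.034,"tz": 0,"turn": 0,"grip": 0.7},{"tx": -0.022,"ty": -0.034,"tz": 0,"turn": 0,"grip": 0.7}]}}

```text
time: 1.2
tool_pos: [0.3474, 0.3318, 0.2187]
tcp_rot: [0.368, 3.12, 0.0]
wrist_force: [0.8, 0.5, 0.1]
width: 0.0652
grasp_force: 0.0
```

Emit:
{"api": "jog_arm", "payload": {"commands": [{"tx": -0.022,"ty": -0.033,"tz": 0,"turn": 0,"grip": 0.7},{"tx": -0.022,"ty": -0.033,"tz": 0,"turn": 0,"grip": 0.7},{"tx": -0.022,"ty": -0.033,"tz": 0,"turn": 0,"grip": 0.7},{"tx": -0.022,"ty": -0.033,"tz": 0,"turn": 0,"grip": 0.7},{"tx": -0.022,"ty": -0.033,"tz": 0,"turn": 0,"grip": 0.7}]}}

```text
time: 1.7
tool_pos: [0.4161, 0.1458, 0.2188]
tcp_rot: [0.368, 3.12, 0.0]
wrist_force: [0.6, -0.8, -0.3]
width: 0.0651
grasp_force: 0.0
```

Emit:
{"api": "jog_arm", "payload": {"commands": [{"tx": -0.02,"ty": -0.033,"tz": 0,"turn": 0,"grip": 0.7},{"tx": -0.02,"ty": -0.033,"tz": 0,"turn": 0,"grip": 0.7},{"tx": -0.02,"ty": -0.033,"tz": 0,"turn": 0,"grip": 0.7},{"tx": -0.02,"ty": -0.033,"tz": 0,"turn": 0,"grip": 0.7},{"tx": -0.02,"ty": -0.033,"tz": 0,"turn": 0,"grip": 0.7}]}}

```text
time: 2.2
tool_pos: [0.4749, -0.038, 0.2188]
tcp_rot: [0.368, 3.12, 0.0]
wrist_force: [0.6, 1.5, 0.2]
width: 0.0649
grasp_force: 0.0
```

Emit:
{"api": "jog_arm", "payload": {"commands": [{"tx": 0,"ty": 0,"tz": 0,"turn": -0.03,"grip": 0.7},{"tx": 0,"ty": 0,"tz": 0,"turn": -0.03,"grip": 0.7},{"tx": 0,"ty": 0,"tz": 0,"turn": -0.03,"grip": 0.7},{"tx": 0,"ty": 0,"tz": 0,"turn": -0.03,"grip": 0.7},{"tx": 0,"ty": 0,"tz": 0,"turn": -0.03,"grip": 0.7}]}}

```text
time: 2.7
tool_pos: [0.4745, -0.0365, 0.2187]
tcp_rot: [-0.376, 3.119, 0.0]
wrist_force: [-0.2, 0.3, 0.3]
width: 0.0649
grasp_force: 0.0
```

```bash
python3 - <<'E'
from h import *
import pickle
s=ctrl.observe();print(s["time"],s["joints"],s["tool_pos"],Ro.from_rotvec(s["tcp_rot"]).as_matrix())
f=ctrl.grab_frame("wrist");cv2.imwrite("pics/w2.png",f["pixels"]);pickle.dump((s,f),open("w1.pkl","wb"))
E
```

```text
2.7 [-0.03546516  0.30359159 -0.00918618  2.15444665  0.00433509  0.68352706
  1.76340318] [ 0.47453505 -0.03645295  0.21865188] [[-9.71290601e-01 -2.37896126e-01  4.35816074e-05]
 [-2.37896126e-01  9.71290602e-01  1.03616063e-05]
 [-4.47953916e-05 -3.03764708e-07 -9.99999999e-01]]
```

View pics/w2.png

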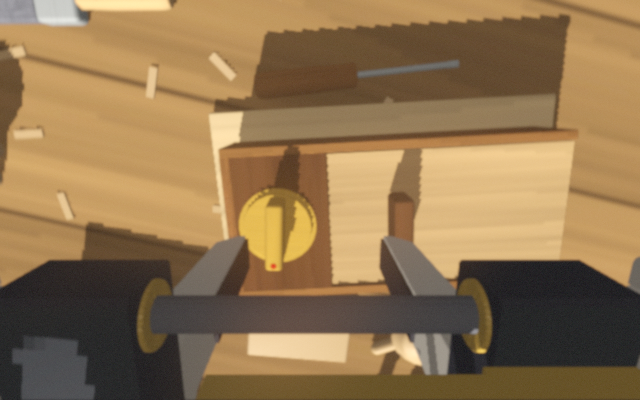

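The wrist view shows the flange centred near (278,227), the bar from (275,198) to (274,270) with the red dot at (273,266), the pull's far end at (401,196), and the case's back top edge from (222,150) to (577,131).

```bash
python3 - <<'E'
from h import *
import pickle
s,f=pickle.load(open("w1.pkl","rb"))
img=f["pixels"];h=cv2.cvtColor(img,cv2.COLOR_BGR2HSV)
m=cv2.inRange(h,(18,150,60),(35,255,255));m[:170]=0;m[280:]=0;m[:,:225]=0;m[:,325:]=0
c=max(cv2.findContours(m,0,2)[0],key=cv2.contourArea)
print(cv2.boundingRect(c))
e=cv2.fitEllipse(c);print("flange",e,castw(f,s,e[0],.087))
print("bbox-based",castw(f,s,(278,226),.088))
b=cv2.inRange(h,(18,150,0),(35,255,255))
cw=lambda u,z:castw(f,s,u,z)
for n,u,z in[("dot",(273,266),.118),("barfar",(275.5,199),.118),("barL",(266,235),.118),("barR",(283,235),.118),("back0",(222,150),.084),("back1",(577,131),.084),("lidedge0",(329,152),.084),("lidedge1",(333,283),.084),("pullfar",(401,194),.118),("pullL",(390,215),.118),("pullR",(412,215),.118)]:print(n,cw(u,z))
b0,b1=cw((222,150),.084),cw((577,131),.084);print("case len",np.linalg.norm(b1-b0),"yaw y",np.degrees(np.arctan2(*(b1-b0)[1::-1])))
k=cw((273,266),.118)-cw((275.5,199),.118);print("bar len",np.linalg.norm(k),np.degrees(np.arctan2(k[1],k[0])))
E
```

```text
(238, 188, 79, 84)
flange ((277.3293151855469, 226.07708740234375), (74.91687774658203, 78.72052001953125), 149.17315673828125) [ 0.51079362 -0.06058628  0.087     ]
bbox-based [ 0.51023672 -0.06000492  0.088     ]
dot [ 0.53409654 -0.05597071  0.118     ]
barfar [ 0.47885211 -0.06580118  0.118     ]
barL [ 0.50938418 -0.06691831  0.118     ]
barR [ 0.50619224 -0.05383469  0.118     ]
back0 [ 0.45718195 -0.12004541  0.084     ]
back1 [0.37199217 0.16304453 0.084     ]
lidedge0 [ 0.43750941 -0.03233233  0.084     ]
lidedge1 [0.55378798 0.00114711 0.084     ]
pullfar [0.45211156 0.02709523 0.118     ]
pullL [0.47025959 0.02374101 0.118     ]
pullR [0.46618976 0.04042356 0.118     ]
case len 0.29563019886621544 yaw y 106.74802892307345
bar len 0.056112250889039074 10.089885455158669
```

Emit:
{"api": "jog_arm", "payload": {"commands": [{"tx": -0.014,"ty": -0.0155,"tz": 0,"turn": 0,"grip": 0.6},{"tx": -0.014,"ty": -0.0155,"tz": 0,"turn": 0,"grip": 0.6},{"tx": 0,"ty": 0,"tz": 0.03,"turn": 0.02,"grip": 0.6},{"tx": 0,"ty": 0,"tz": 0.02,"turn": 0,"grip": 0.6},{"tx": 0,"ty": 0,"tz": 0.02,"turn": 0,"grip": 0.6}]}}

```text
time: 3.25
tool_pos: [0.5091, -0.0601, 0.1478]
tcp_rot: [-0.269, 3.13, -0.0]
wrist_force: [-0.4, -0.0, 0.3]
width: 0.0559
grasp_force: 0.0
```

Emit:
{"api": "jog_arm", "payload": {"commands": [{"tx": 0,"ty": 0,"tz": 0.015,"turn": 0,"grip": 0.6},{"tx": 0,"ty": 0,"tz": 0.015,"turn": 0,"grip": 0.6},{"tx": 0,"ty": 0,"tz": 0.014,"turn": 0,"grip": 0.6},{"tx": 0,"ty": 0,"tz": 0.01,"turn": 0,"grip": 0.6},{"tx": 0,"ty": 0,"tz": 0,"turn": 0,"grip": 0.6}]}}

```text
time: 3.75
tool_pos: [0.5085, -0.0599, 0.0936]
tcp_rot: [0.271, -3.128, -0.0]
wrist_force: [0.2, 0.5, 0.2]
width: 0.0559
grasp_force: 0.0
```

```bash
python3 - <<'E'
from h import *
s=ctrl.observe();print(s["tool_pos"],s["moment"],s["joint_torque"][6],s["joints"][6])
f=ctrl.grab_frame("wrist");cv2.imwrite("pics/w3.png",f["pixels"])
E
```

```text
[ 0.50850243 -0.05990469  0.09358932] [0.03339263 0.02342774 0.00874497] -0.022121178335510194 1.7578540050322875
```

View pics/w3.png

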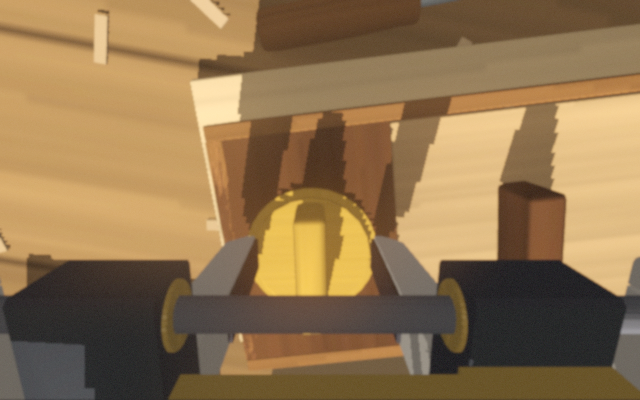

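The bar (about (310,250)) stands centred between the fingers at 258 and 372, and aligned with them. I'm closing the grip.

Emit:
{"api": "jog_arm", "payload": {"commands": [{"tx": 0,"ty": 0,"tz": 0,"turn": 0,"grip": 0.3},{"tx": 0,"ty": 0,"tz": 0,"turn": 0,"grip": 0.2},{"tx": 0,"ty": 0,"tz": 0,"turn": 0,"grip": 0.0},{"tx": 0,"ty": 0,"tz": 0,"turn": 0,"grip": 0.0},{"tx": 0,"ty": 0,"tz": 0,"turn": 0,"grip": 0.0}], "grip_force": 40}}

```text
time: 4.3
tool_pos: [0.5092, -0.06, 0.0949]
tcp_rot: [-0.272, 3.129, -0.0]
wrist_force: [0.6, -0.7, -0.9]
width: 0.0202
grasp_force: 0.0
```

Emit:
{"api": "jog_arm", "payload": {"commands": [{"tx": 0,"ty": 0,"tz": 0,"turn": 0.005,"grip": 0.0},{"tx": 0,"ty": 0,"tz": 0,"turn": 0.01,"grip": 0.0},{"tx": 0,"ty": 0,"tz": 0,"turn": 0.01,"grip": 0.0},{"tx": 0,"ty": 0,"tz": 0,"turn": 0.01,"grip": 0.0},{"tx": 0,"ty": 0,"tz": 0,"turn": 0.01,"grip": 0.0}]}}

```text
time: 4.8
tool_pos: [0.5093, -0.0602, 0.0948]
tcp_rot: [-0.046, 3.141, -0.0]
wrist_force: [0.5, -2.8, 4.2]
width: 0.0139
grasp_force: 39.7
```

```bash
cat > o.py <<'E'
from h import *
s=ctrl.observe();R=Ro.from_rotvec(s["tcp_rot"]).as_matrix()
k=np.radians(16.75)-(np.arctan2(R[1,1],R[0,1])-np.pi/2)
print("t%.2f knob~%.3f Mz %.3f q7t %.3f"%(s["time"],k,s["moment"][2],s["joint_torque"][6]),s["wrist_force"].round(1),s["tool_pos"].round(4),s["width"].round(4),s["grasp_force"])
E
python3 o.py
```

```text
Traceback (most recent call last):
  File "o.py", line 4, in <module>
    print("t%.2f knob~%.3f Mz %.3f q7t %.3f"%(s["time"],k,s["moment"][2],s["joint_torque"][6]),s["wrist_force"].round(1),s["tool_pos"].round(4),s["width"].round(4),s["grasp_force"])
                                                                                                                                                ^^^^^^^^^^^^^^^^
AttributeError: 'float' object has no attribute 'round'
```

```bash
sed -i 's/s\["width"\].round(4)/s["width"]/' o.py; python3 o.py
```

```text
t4.80 knob~0.263 Mz 0.114 q7t 0.188 [ 0.5 -2.8  4.2] [ 0.5093 -0.0602  0.0948] 0.013876228375835005 39.74947392940521
```

Emit:
{"api": "jog_arm", "payload": {"commands": [{"tx": 0,"ty": 0,"tz": 0,"turn": 0.01,"grip": 0.0},{"tx": 0,"ty": 0,"tz": 0,"turn": 0.01,"grip": 0.0},{"tx": 0,"ty": 0,"tz": 0,"turn": 0.01,"grip": 0.0},{"tx": 0,"ty": 0,"tz": 0,"turn": 0.01,"grip": 0.0},{"tx": 0,"ty": 0,"tz": 0,"turn": 0,"grip": 0.0}]}}

```text
time: 5.3
tool_pos: [0.5093, -0.0599, 0.0948]
tcp_rot: [0.151, 3.137, -0.0]
wrist_force: [1.1, -3.1, 4.8]
width: 0.0138
grasp_force: 39.8
```

```bash
python3 o.py
```

```text
t5.30 knob~0.388 Mz 0.069 q7t -0.301 [ 1.1 -3.1  4.8] [ 0.5093 -0.0599  0.0948] 0.013847344011988654 39.76328909397125
```

Emit:
{"api": "jog_arm", "payload": {"commands": [{"tx": 0,"ty": 0,"tz": 0,"turn": 0.01,"grip": 0.0},{"tx": 0,"ty": 0,"tz": 0,"turn": 0.01,"grip": 0.0},{"tx": 0,"ty": 0,"tz": 0,"turn": 0.01,"grip": 0.0},{"tx": 0,"ty": 0,"tz": 0,"turn": 0,"grip": 0.0},{"tx": 0,"ty": 0,"tz": 0,"turn": 0,"grip": 0.0}]}}

```text
time: 5.8
tool_pos: [0.5093, -0.0599, 0.0948]
tcp_rot: [0.297, 3.127, 0.0]
wrist_force: [1.0, -2.1, 4.5]
width: 0.0136
grasp_force: 39.8
```

```bash
python3 o.py
```

```text
t5.80 knob~0.482 Mz 0.007 q7t -0.011 [ 1.  -2.1  4.5] [ 0.5093 -0.0599  0.0948] 0.013585738763171594 39.77824687957764
```

Emit:
{"api": "jog_arm", "payload": {"commands": [{"tx": 0,"ty": 0,"tz": 0,"turn": 0.006,"grip": 0.0},{"tx": 0,"ty": 0,"tz": 0,"turn": 0.006,"grip": 0.0},{"tx": 0,"ty": 0,"tz": 0,"turn": 0.006,"grip": 0.0},{"tx": 0,"ty": 0,"tz": 0,"turn": 0.006,"grip": 0.0},{"tx": 0,"ty": 0,"tz": 0,"turn": 0,"grip": 0.0}]}}

```text
time: 6.3
tool_pos: [0.5093, -0.0598, 0.0948]
tcp_rot: [0.415, 3.113, 0.0]
wrist_force: [0.1, -2.0, 5.2]
width: 0.0138
grasp_force: 39.8
```

```bash
python3 o.py
```

```text
t6.30 knob~0.557 Mz 0.048 q7t -0.229 [ 0.1 -2.   5.2] [ 0.5093 -0.0598  0.0948] 0.013812694156708777 39.7563761472702
```

Emit:
{"api": "jog_arm", "payload": {"commands": [{"tx": 0,"ty": 0,"tz": 0,"turn": 0.005,"grip": 0.0},{"tx": 0,"ty": 0,"tz": 0,"turn": 0.005,"grip": 0.0},{"tx": 0,"ty": 0,"tz": 0,"turn": 0.005,"grip": 0.0},{"tx": 0,"ty": 0,"tz": 0,"turn": 0.005,"grip": 0.0},{"tx": 0,"ty": 0,"tz": 0,"turn": 0.005,"grip": 0.0}]}}

```text
time: 6.8
tool_pos: [0.5094, -0.0598, 0.0948]
tcp_rot: [0.537, 3.095, 0.0]
wrist_force: [0.0, -1.6, 5.9]
width: 0.0135
grasp_force: 39.8
```

```bash
python3 o.py
```

```text
t6.80 knob~0.636 Mz 0.152 q7t 0.036 [ 0.  -1.6  5.9] [ 0.5094 -0.0598  0.0948] 0.01351727683298801 39.750149846076965
```

Emit:
{"api": "jog_arm", "payload": {"commands": [{"tx": 0,"ty": 0,"tz": 0,"turn": 0.005,"grip": 0.0},{"tx": 0,"ty": 0,"tz": 0,"turn": 0.005,"grip": 0.0},{"tx": 0,"ty": 0,"tz": 0,"turn": 0.005,"grip": 0.0},{"tx": 0,"ty": 0,"tz": 0,"turn": 0.005,"grip": 0.0},{"tx": 0,"ty": 0,"tz": 0,"turn": 0.005,"grip": 0.0}]}}

```text
time: 7.3
tool_pos: [0.5094, -0.0597, 0.0948]
tcp_rot: [0.658, 3.071, 0.001]
wrist_force: [0.8, -1.7, 5.2]
width: 0.0136
grasp_force: 39.8
```

```bash
python3 o.py
```

```text
t7.30 knob~0.714 Mz 0.116 q7t 0.051 [ 0.8 -1.7  5.2] [ 0.5094 -0.0597  0.0948] 0.01360434607363333 39.750874042510986
```

Emit:
{"api": "jog_arm", "payload": {"commands": [{"tx": 0,"ty": 0,"tz": 0,"turn": 0.004,"grip": 0.0},{"tx": 0,"ty": 0,"tz": 0,"turn": 0.004,"grip": 0.0},{"tx": 0,"ty": 0,"tz": 0,"turn": 0.004,"grip": 0.0},{"tx": 0,"ty": 0,"tz": 0,"turn": 0.004,"grip": 0.0},{"tx": 0,"ty": 0,"tz": 0,"turn": 0.004,"grip": 0.0}]}}

```text
time: 7.8
tool_pos: [0.5094, -0.0597, 0.0948]
tcp_rot: [0.754, 3.049, 0.001]
wrist_force: [0.6, -1.4, 5.4]
width: 0.0138
grasp_force: 39.8
```

```bash
python3 o.py
```

```text
t7.80 knob~0.777 Mz 0.009 q7t 0.055 [ 0.6 -1.4  5.4] [ 0.5094 -0.0597  0.0948] 0.013833286353404176 39.75516736507416
```

Emit:
{"api": "jog_arm", "payload": {"commands": [{"tx": 0,"ty": 0,"tz": 0,"turn": 0.004,"grip": 0.0},{"tx": 0,"ty": 0,"tz": 0,"turn": 0.004,"grip": 0.0},{"tx": 0,"ty": 0,"tz": 0,"turn": 0.004,"grip": 0.0},{"tx": 0,"ty": 0,"tz": 0,"turn": 0.004,"grip": 0.0},{"tx": 0,"ty": 0,"tz": 0,"turn": 0.004,"grip": 0.0}]}}

```text
time: 8.3
tool_pos: [0.5094, -0.0596, 0.0948]
tcp_rot: [0.849, 3.024, 0.001]
wrist_force: [0.7, -0.9, 5.0]
width: 0.0137
grasp_force: 39.8
```

```bash
python3 o.py
```

```text
t8.30 knob~0.840 Mz 0.028 q7t 0.089 [ 0.7 -0.9  5. ] [ 0.5094 -0.0596  0.0948] 0.013748858618316812 39.76346254348755
```

Emit:
{"api": "jog_arm", "payload": {"commands": [{"tx": 0,"ty": 0,"tz": 0,"turn": 0.003,"grip": 0.0},{"tx": 0,"ty": 0,"tz": 0,"turn": 0.003,"grip": 0.0},{"tx": 0,"ty": 0,"tz": 0,"turn": 0.003,"grip": 0.0},{"tx": 0,"ty": 0,"tz": 0,"turn": 0.003,"grip": 0.0},{"tx": 0,"ty": 0,"tz": 0,"turn": 0.003,"grip": 0.0}]}}

```text
time: 8.8
tool_pos: [0.5095, -0.0596, 0.0948]
tcp_rot: [0.92, 3.003, 0.001]
wrist_force: [0.7, -0.4, 5.3]
width: 0.0137
grasp_force: 39.8
```

```bash
python3 o.py
```

```text
t8.80 knob~0.887 Mz 0.037 q7t 0.138 [ 0.7 -0.4  5.3] [ 0.5095 -0.0596  0.0948] 0.013657295181738556 39.78689253330231
```

Emit:
{"api": "jog_arm", "payload": {"commands": [{"tx": 0,"ty": 0,"tz": 0,"turn": 0.003,"grip": 0.0},{"tx": 0,"ty": 0,"tz": 0,"turn": 0.003,"grip": 0.0},{"tx": 0,"ty": 0,"tz": 0,"turn": 0.003,"grip": 0.0},{"tx": 0,"ty": 0,"tz": 0,"turn": 0.003,"grip": 0.0},{"tx": 0,"ty": 0,"tz": 0,"turn": 0.003,"grip": 0.0}]}}

```text
time: 9.3
tool_pos: [0.5095, -0.0596, 0.0948]
tcp_rot: [0.991, 2.981, 0.001]
wrist_force: [1.6, -0.5, 4.2]
width: 0.014
grasp_force: 39.8
```

```bash
python3 o.py
```

```text
t9.30 knob~0.934 Mz -0.032 q7t 0.137 [ 1.6 -0.5  4.2] [ 0.5095 -0.0596  0.0948] 0.013969477233908656 39.7843873500824
```

Emit:
{"api": "jog_arm", "payload": {"commands": [{"tx": 0,"ty": 0,"tz": 0,"turn": 0.003,"grip": 0.0},{"tx": 0,"ty": 0,"tz": 0,"turn": 0.003,"grip": 0.0},{"tx": 0,"ty": 0,"tz": 0,"turn": 0.003,"grip": 0.0},{"tx": 0,"ty": 0,"tz": 0,"turn": 0.003,"grip": 0.0},{"tx": 0,"ty": 0,"tz": 0,"turn": 0.003,"grip": 0.0}]}}

```text
time: 9.8
tool_pos: [0.5095, -0.0596, 0.0948]
tcp_rot: [1.06, 2.957, 0.001]
wrist_force: [0.9, 0.3, 5.5]
width: 0.0138
grasp_force: 39.8
```

```bash
python3 o.py
```

```text
t9.80 knob~0.981 Mz 0.133 q7t 0.022 [0.9 0.3 5.5] [ 0.5095 -0.0596  0.0948] 0.013780018350165681 39.757035970687866
```

Emit:
{"api": "jog_arm", "payload": {"commands": [{"tx": 0,"ty": 0,"tz": 0,"turn": 0.003,"grip": 0.0},{"tx": 0,"ty": 0,"tz": 0,"turn": 0.003,"grip": 0.0},{"tx": 0,"ty": 0,"tz": 0,"turn": 0.003,"grip": 0.0},{"tx": 0,"ty": 0,"tz": 0,"turn": 0.003,"grip": 0.0},{"tx": 0,"ty": 0,"tz": 0,"turn": 0.003,"grip": 0.0}]}}

```text
time: 10.3
tool_pos: [0.5095, -0.0596, 0.0948]
tcp_rot: [1.129, 2.931, 0.001]
wrist_force: [1.1, -0.8, 5.5]
width: 0.0136
grasp_force: 39.7
```

```bash
python3 o.py
```

```text
t10.30 knob~1.027 Mz 0.143 q7t -0.024 [ 1.1 -0.8  5.5] [ 0.5095 -0.0596  0.0948] 0.013608632637201324 39.749924540519714
```

Emit:
{"api": "jog_arm", "payload": {"commands": [{"tx": 0,"ty": 0,"tz": 0,"turn": 0.003,"grip": 0.0},{"tx": 0,"ty": 0,"tz": 0,"turn": 0.003,"grip": 0.0},{"tx": 0,"ty": 0,"tz": 0,"turn": 0.003,"grip": 0.0},{"tx": 0,"ty": 0,"tz": 0,"turn": 0.003,"grip": 0.0},{"tx": 0,"ty": 0,"tz": 0,"turn": 0.003,"grip": 0.0}]}}

```text
time: 10.8
tool_pos: [0.5095, -0.0595, 0.0947]
tcp_rot: [1.197, 2.904, 0.001]
wrist_force: [1.5, 0.1, 6.2]
width: 0.014
grasp_force: 39.7
```

```bash
python3 o.py
```

```text
t10.80 knob~1.074 Mz 0.151 q7t -0.053 [1.5 0.1 6.2] [ 0.5095 -0.0595  0.0947] 0.014044077412003711 39.74981725215912
```

Emit:
{"api": "jog_arm", "payload": {"commands": [{"tx": 0,"ty": 0,"tz": 0,"turn": 0.003,"grip": 0.0},{"tx": 0,"ty": 0,"tz": 0,"turn": 0.003,"grip": 0.0},{"tx": 0,"ty": 0,"tz": 0,"turn": 0.003,"grip": 0.0},{"tx": 0,"ty": 0,"tz": 0,"turn": 0.003,"grip": 0.0},{"tx": 0,"ty": 0,"tz": 0,"turn": 0.003,"grip": 0.0}]}}

```text
time: 11.3
tool_pos: [0.5095, -0.0595, 0.0948]
tcp_rot: [1.265, 2.875, 0.001]
wrist_force: [0.4, -0.1, 4.9]
width: 0.0137
grasp_force: 39.8
```

```bash
python3 o.py
```

```text
t11.30 knob~1.121 Mz 0.310 q7t -0.199 [ 0.4 -0.1  4.9] [ 0.5095 -0.0595  0.0948] 0.013729601385026482 39.81275975704193
```

The torque faded from about 0.75 rad, dipped negative near 0.93, sat near plain drag at 0.98–1.07, and is now climbing at 1.12. That puts the middle at roughly 1.03, so I'm backing up slightly.

Emit:
{"api": "jog_arm", "payload": {"commands": [{"tx": 0,"ty": 0,"tz": 0,"turn": -0.005,"grip": 0.0},{"tx": 0,"ty": 0,"tz": 0,"turn": -0.005,"grip": 0.0},{"tx": 0,"ty": 0,"tz": 0,"turn": -0.005,"grip": 0.0},{"tx": 0,"ty": 0,"tz": 0,"turn": -0.005,"grip": 0.0},{"tx": 0,"ty": 0,"tz": 0,"turn": -0.005,"grip": 0.0}]}}

```text
time: 11.8
tool_pos: [0.5095, -0.0596, 0.0947]
tcp_rot: [1.151, 2.922, 0.001]
wrist_force: [1.2, 0.5, 5.2]
width: 0.0137
grasp_force: 39.8
```

```bash
python3 o.py
```

```text
t11.80 knob~1.043 Mz -0.164 q7t -0.039 [1.2 0.5 5.2] [ 0.5095 -0.0596  0.0947] 0.013724745443721082 39.82735097408295
```

Emit:
{"api": "jog_arm", "payload": {"commands": [{"tx": 0,"ty": 0,"tz": 0,"turn": 0.005,"grip": 0.0},{"tx": 0,"ty": 0,"tz": 0,"turn": 0.005,"grip": 0.0},{"tx": 0,"ty": 0,"tz": 0,"turn": 0.005,"grip": 0.0},{"tx": 0,"ty": 0,"tz": 0,"turn": 0.004,"grip": 0.0},{"tx": 0,"ty": 0,"tz": 0,"turn": 0.003,"grip": 0.0}]}}

```text
time: 12.3
tool_pos: [0.5095, -0.0596, 0.0948]
tcp_rot: [1.253, 2.88, 0.001]
wrist_force: [0.8, 0.6, 6.0]
width: 0.0139
grasp_force: 39.8
```

```bash
python3 o.py
```

```text
t12.30 knob~1.113 Mz 0.298 q7t -0.233 [0.8 0.6 6. ] [ 0.5095 -0.0596  0.0948] 0.01387098205736058 39.81814742088318
```

Emit:
{"api": "jog_arm", "payload": {"commands": [{"tx": 0,"ty": 0,"tz": 0,"turn": 0.002,"grip": 0.0},{"tx": 0,"ty": 0,"tz": 0,"turn": 0.002,"grip": 0.0},{"tx": 0,"ty": 0,"tz": 0,"turn": 0.002,"grip": 0.0},{"tx": 0,"ty": 0,"tz": 0,"turn": 0.002,"grip": 0.0},{"tx": 0,"ty": 0,"tz": 0,"turn": 0.002,"grip": 0.0}]}}

```text
time: 12.8
tool_pos: [0.5095, -0.0595, 0.0948]
tcp_rot: [1.297, 2.861, 0.001]
wrist_force: [1.4, 0.5, 6.6]
width: 0.0139
grasp_force: 39.9
```

```bash
python3 o.py
```

```text
t12.80 knob~1.144 Mz 0.340 q7t -0.276 [1.4 0.5 6.6] [ 0.5095 -0.0595  0.0948] 0.013895678719572596 39.86115574836731
```

Resistance keeps rising past the middle, which confirms the notch at about 1.05–1.06. I'm returning there, releasing and rising.

Emit:
{"api": "jog_arm", "payload": {"commands": [{"tx": 0,"ty": 0,"tz": 0,"turn": -0.01,"grip": 0.0},{"tx": 0,"ty": 0,"tz": 0,"turn": -0.01,"grip": 0.0},{"tx": 0,"ty": 0,"tz": 0,"turn": -0.009,"grip": 0.0},{"tx": 0,"ty": 0,"tz": 0,"turn": 0,"grip": 0.0},{"tx": 0,"ty": 0,"tz": 0,"turn": 0,"grip": 0.0}]}}

```text
time: 13.3
tool_pos: [0.5094, -0.0597, 0.0947]
tcp_rot: [1.167, 2.916, 0.001]
wrist_force: [1.8, 0.3, 6.2]
width: 0.0139
grasp_force: 39.8
```

```bash
python3 o.py
```

```text
t13.30 knob~1.054 Mz -0.013 q7t 0.025 [1.8 0.3 6.2] [ 0.5094 -0.0597  0.0947] 0.013884780862023539 39.77781057357788
```

Emit:
{"api": "jog_arm", "payload": {"commands": [{"tx": 0,"ty": 0,"tz": 0,"turn": 0,"grip": 0.35},{"tx": 0,"ty": 0,"tz": 0,"turn": 0,"grip": 0.5},{"tx": 0,"ty": 0,"tz": 0,"turn": 0,"grip": 0.5},{"tx": 0,"ty": 0,"tz": -0.02,"turn": 0,"grip": 0.5},{"tx": 0,"ty": 0,"tz": -0.04,"turn": 0,"grip": 0.5}]}}

```text
time: 13.8
tool_pos: [0.5072, -0.0598, 0.1531]
tcp_rot: [-1.163, -2.913, 0.004]
wrist_force: [0.8, -0.4, 0.3]
width: 0.0453
grasp_force: 0.0
```

Emit:
{"api": "jog_arm", "payload": {"commands": [{"tx": 0,"ty": 0,"tz": -0.03,"turn": -0.04,"grip": 0.5},{"tx": 0,"ty": 0,"tz": -0.035,"turn": -0.04,"grip": 0.5},{"tx": 0,"ty": 0,"tz": 0,"turn": -0.04,"grip": 0.5},{"tx": 0,"ty": 0,"tz": 0,"turn": -0.04,"grip": 0.5},{"tx": 0,"ty": 0,"tz": 0,"turn": -0.04,"grip": 0.5}]}}

```text
time: 14.3
tool_pos: [0.5087, -0.0598, 0.2198]
tcp_rot: [0.198, 3.135, 0.0]
wrist_force: [0.8, -0.0, 0.5]
width: 0.0461
grasp_force: 0.0
```

Emit:
{"api": "jog_arm", "payload": {"commands": [{"tx": 0,"ty": 0,"tz": 0,"turn": -0.04,"grip": 0.5},{"tx": -0.01,"ty": 0.02,"tz": 0,"turn": -0.04,"grip": 0.5},{"tx": 0,"ty": 0.02,"tz": 0,"turn": -0.04,"grip": 0.5},{"tx": 0,"ty": 0.02,"tz": 0,"turn": -0.015,"grip": 0.5},{"tx": 0,"ty": 0,"tz": 0,"turn": 0,"grip": 0.5}]}}

```text
time: 14.8
tool_pos: [0.5107, 0.0019, 0.2193]
tcp_rot: [0.462, -3.106, -0.002]
wrist_force: [0.3, -0.7, 0.7]
width: 0.0462
grasp_force: 0.0
```

```bash
python3 o.py; python3 - <<'E'
from h import *
import pickle
s=ctrl.observe()
f=ctrl.grab_frame("wrist");cv2.imwrite("pics/w4.png",f["pixels"]);pickle.dump((s,f),open("w4.pkl","wb"))
E
```

```text
t14.80 knob~-0.003 Mz 0.031 q7t 0.144 [ 0.3 -0.7  0.7] [0.5107 0.0019 0.2193] 0.04621142725623377 0.0
```

View pics/w4.png

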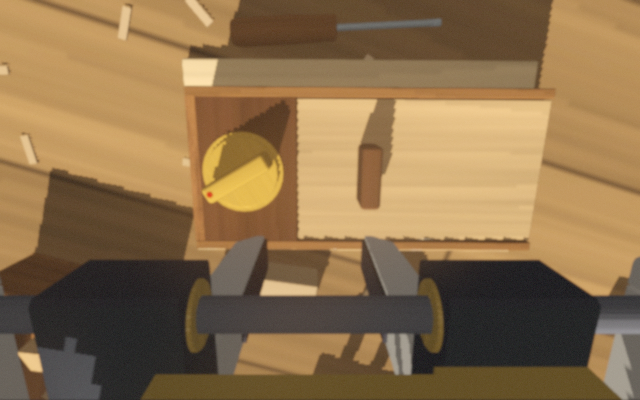

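The knob bar (red dot at (210,195)) has turned to about 60° and the pull spans about (359–382, 145–208). The case is square to the view.

```bash
python3 - <<'E'
from h import *
import pickle
s,f=pickle.load(open("w4.pkl","rb"));cw=lambda u,z:castw(f,s,u,z)
h=cv2.cvtColor(f["pixels"],cv2.COLOR_BGR2HSV)
for v in(165,180,195):print([tuple(int(x) for x in h[v,u]) for u in range(354,388,2)])
R=Ro.from_rotvec(s["tcp_rot"]).as_matrix()
for n,u,z in[("dot",(210,195),.118),("bartip far",(266,161),.118),("flange",(243,172),.088),("pullL",(361,178),.118),("pullR",(382,178),.118),("pulltop",(371,146),.118),("pullbot",(370,208),.118),("ctr",(371,177),.118)]:
    p=cw(u,z);print(n,p.round(4),"tool-frame",(R.T@(p-s["tool_pos"])).round(4))
k=cw((210,195),.118)-cw((266,161),.118);e=cw((555,94),.084)-cw((186,92),.084);print(np.linalg.norm(k),np.linalg.norm(e))
a=np.degrees(np.arctan2(e[1],e[0]))-90;print("yaw",a,"knob",np.radians(a)-np.arctan2(k[1],k[0]))
E
```

```text
[(18, 111, 214), (18, 114, 206), (16, 129, 146), (15, 148, 117), (14, 142, 133), (13, 145, 146), (14, 146, 148), (13, 144, 149), (13, 144, 147), (14, 148, 146), (14, 144, 145), (13, 145, 144), (14, 148, 143), (14, 144, 131), (15, 126, 130), (16, 123, 137), (16, 118, 143)]
[(18, 107, 220), (18, 112, 198), (16, 138, 131), (15, 143, 118), (14, 141, 141), (14, 146, 147), (13, 146, 148), (14, 145, 148), (14, 148, 145), (13, 143, 146), (13, 148, 145), (14, 146, 145), (14, 145, 139), (16, 130, 151), (18, 110, 208), (18, 105, 219), (18, 107, 219)]
[(18, 109, 222), (17, 122, 186), (15, 143, 121), (14, 141, 127), (13, 151, 144), (13, 140, 149), (13, 148, 150), (13, 142, 149), (14, 147, 146), (14, 152, 143), (13, 142, 145), (14, 144, 143), (13, 140, 137), (17, 121, 181), (18, 105, 221), (18, 105, 225), (18, 106, 224)]
dot [ 0.5283 -0.0763  0.118 ] tool-frame [ 0.0059 -0.08    0.1012]
bartip far [ 0.4903 -0.0417  0.118 ] tool-frame [ 0.0321 -0.0359  0.1013]
flange [ 0.5101 -0.0605  0.088 ] tool-frame [ 0.0186 -0.0597  0.1313]
pullL [0.4819 0.0309 0.118 ] tool-frame [0.019  0.036  0.1014]
pullR [0.4772 0.0462 0.118 ] tool-frame [0.019  0.052  0.1014]
pulltop [0.4568 0.0302 0.118 ] tool-frame [0.0432 0.0427 0.1014]
pullbot [0.5023 0.0452 0.118 ] tool-frame [-0.0047  0.0438  0.1014]
ctr [0.4789 0.0379 0.118 ] tool-frame [0.0198 0.0436 0.1014]
0.051297039461618336 0.2989551523524616
yaw 16.585066177223126 knob 1.0276365461274788
```

Emit:
{"api": "jog_arm", "payload": {"commands": [{"tx": 0.0095,"ty": 0.022,"tz": 0,"turn": 0,"grip": 0.5},{"tx": 0.0095,"ty": 0.0225,"tz": 0,"turn": 0,"grip": 0.5},{"tx": 0,"ty": 0,"tz": 0.03,"turn": 0,"grip": 0.5},{"tx": 0,"ty": 0,"tz": 0.02,"turn": 0,"grip": 0.5},{"tx": 0,"ty": 0,"tz": 0.02,"turn": 0,"grip": 0.5}]}}

```text
time: 15.35
tool_pos: [0.4806, 0.0357, 0.149]
tcp_rot: [-0.454, 3.108, -0.001]
wrist_force: [-0.5, 0.1, -0.5]
width: 0.0466
grasp_force: 0.0
```

Emit:
{"api": "jog_arm", "payload": {"commands": [{"tx": 0,"ty": 0,"tz": 0.02,"turn": 0,"grip": 0.5},{"tx": 0,"ty": 0,"tz": 0.015,"turn": 0,"grip": 0.5},{"tx": 0,"ty": 0,"tz": 0.012,"turn": 0,"grip": 0.5},{"tx": 0,"ty": 0,"tz": 0.01,"turn": 0,"grip": 0.5},{"tx": 0,"ty": 0,"tz": 0,"turn": 0,"grip": 0.4}]}}

```text
time: 15.85
tool_pos: [0.4803, 0.0358, 0.0917]
tcp_rot: [0.456, -3.106, 0.001]
wrist_force: [0.1, -0.4, -0.1]
width: 0.0423
grasp_force: 0.0
```

Emit:
{"api": "jog_arm", "payload": {"commands": [{"tx": 0,"ty": 0,"tz": 0,"turn": 0,"grip": 0.25},{"tx": 0,"ty": 0,"tz": 0,"turn": 0,"grip": 0.1},{"tx": 0,"ty": 0,"tz": 0,"turn": 0,"grip": 0.0},{"tx": 0,"ty": 0,"tz": 0,"turn": 0,"grip": 0.0},{"tx": 0,"ty": 0,"tz": 0,"turn": 0,"grip": 0.0}], "grip_force": 15}}

```text
time: 16.35
tool_pos: [0.4809, 0.0376, 0.0932]
tcp_rot: [-0.46, 3.107, 0.002]
wrist_force: [-1.7, 5.1, 3.0]
width: 0.016
grasp_force: 15.0
```

```bash
python3 o.py
```

```text
t16.35 knob~-0.002 Mz -0.100 q7t 0.094 [-1.7  5.1  3. ] [0.4809 0.0376 0.0932] 0.016020216670176217 15.001992881298065
```

Gripped (width 16 mm). I'm testing freedom with a small pull.

Emit:
{"api": "jog_arm", "payload": {"commands": [{"tx": 0,"ty": 0.001,"tz": 0,"turn": 0,"grip": 0.0},{"tx": 0,"ty": 0.002,"tz": 0,"turn": 0,"grip": 0.0},{"tx": 0,"ty": 0.002,"tz": 0,"turn": 0,"grip": 0.0},{"tx": 0,"ty": 0.002,"tz": 0,"turn": 0,"grip": 0.0},{"tx": 0,"ty": 0,"tz": 0,"turn": 0,"grip": 0.0}]}}

```text
time: 16.85
tool_pos: [0.4794, 0.0426, 0.0932]
tcp_rot: [-0.457, 3.107, -0.001]
wrist_force: [0.0, -0.9, 5.6]
width: 0.0161
grasp_force: 15.0
```

The lid is free: it moved about 6 mm with under 2 N.

Emit:
{"api": "jog_arm", "payload": {"commands": [{"tx": 0,"ty": 0.005,"tz": 0,"turn": 0,"grip": 0.0},{"tx": 0,"ty": 0.008,"tz": 0,"turn": 0,"grip": 0.0},{"tx": 0,"ty": 0.008,"tz": 0,"turn": 0,"grip": 0.0},{"tx": 0,"ty": 0.008,"tz": 0,"turn": 0,"grip": 0.0},{"tx": 0,"ty": 0.006,"tz": 0,"turn": 0,"grip": 0.0}]}}

```text
time: 17.35
tool_pos: [0.4694, 0.0763, 0.0932]
tcp_rot: [-0.457, 3.107, -0.001]
wrist_force: [0.5, -1.5, 6.4]
width: 0.0158
grasp_force: 15.0
```

```bash
python3 o.py
```

```text
t17.35 knob~0.000 Mz 0.000 q7t 0.173 [ 0.5 -1.5  6.4] [0.4694 0.0763 0.0932] 0.015793205447213444 14.998611062765121
```

Emit:
{"api": "jog_arm", "payload": {"commands": [{"tx": 0,"ty": 0.006,"tz": 0,"turn": 0,"grip": 0.0},{"tx": 0,"ty": 0.006,"tz": 0,"turn": 0,"grip": 0.0},{"tx": 0,"ty": 0.006,"tz": 0,"turn": 0,"grip": 0.0},{"tx": 0,"ty": 0.006,"tz": 0,"turn": 0,"grip": 0.0},{"tx": 0,"ty": 0.006,"tz": 0,"turn": 0,"grip": 0.0}]}}

```text
time: 17.85
tool_pos: [0.4608, 0.1049, 0.0932]
tcp_rot: [-0.457, 3.106, -0.001]
wrist_force: [0.6, -1.7, 6.3]
width: 0.0158
grasp_force: 15.0
```

Emit:
{"api": "jog_arm", "payload": {"commands": [{"tx": 0,"ty": 0.006,"tz": 0,"turn": 0,"grip": 0.0},{"tx": 0,"ty": 0.006,"tz": 0,"turn": 0,"grip": 0.0},{"tx": 0,"ty": 0.006,"tz": 0,"turn": 0,"grip": 0.0},{"tx": 0,"ty": 0.006,"tz": 0,"turn": 0,"grip": 0.0},{"tx": 0,"ty": 0.003,"tz": 0,"turn": 0,"grip": 0.0}]}}

```text
time: 18.35
tool_pos: [0.453, 0.1311, 0.0932]
tcp_rot: [-0.458, 3.106, -0.0]
wrist_force: [0.3, -1.1, 6.3]
width: 0.0158
grasp_force: 15.0
```

Emit:
{"api": "jog_arm", "payload": {"commands": [{"tx": 0,"ty": 0,"tz": 0,"turn": 0,"grip": 0.0},{"tx": 0,"ty": 0,"tz": 0,"turn": 0,"grip": 0.0},{"tx": 0,"ty": 0,"tz": 0,"turn": 0,"grip": 0.0},{"tx": 0,"ty": 0,"tz": 0,"turn": 0,"grip": 0.0},{"tx": 0,"ty": 0,"tz": 0,"turn": 0,"grip": 0.0}]}}

```text
time: 18.85
tool_pos: [0.453, 0.131, 0.0932]
tcp_rot: [-0.457, 3.106, -0.0]
wrist_force: [0.3, -0.1, 5.9]
width: 0.0159
grasp_force: 15.0
```

```bash
python3 o.py
```

```text
t18.85 knob~-0.000 Mz -0.051 q7t 0.053 [ 0.3 -0.1  5.9] [0.453  0.131  0.0932] 0.01587150210790371 14.997624456882477
```

The lid has travelled about 97 mm. I'm releasing and rising.

Emit:
{"api": "jog_arm", "payload": {"commands": [{"tx": 0,"ty": 0,"tz": 0,"turn": 0,"grip": 0.25},{"tx": 0,"ty": 0,"tz": 0,"turn": 0,"grip": 0.5},{"tx": 0,"ty": 0,"tz": 0,"turn": 0,"grip": 0.5},{"tx": 0,"ty": 0,"tz": 0,"turn": 0,"grip": 0.5},{"tx": 0,"ty": 0,"tz": -0.02,"turn": 0,"grip": 0.5}]}}

```text
time: 19.35
tool_pos: [0.4513, 0.1308, 0.1113]
tcp_rot: [0.459, -3.105, 0.001]
wrist_force: [0.2, 0.1, 0.0]
width: 0.0455
grasp_force: 0.0
```

Emit:
{"api": "jog_arm", "payload": {"commands": [{"tx": 0,"ty": 0,"tz": -0.04,"turn": 0,"grip": 0.5},{"tx": 0,"ty": 0,"tz": -0.04,"turn": 0,"grip": 0.5},{"tx": -0.02,"ty": -0.02,"tz": -0.04,"turn": 0,"grip": 0.5},{"tx": -0.03,"ty": -0.02,"tz": 0,"turn": 0,"grip": 0.5},{"tx": 0,"ty": 0,"tz": 0,"turn": 0,"grip": 0.5}]}}

```text
time: 19.85
tool_pos: [0.5159, 0.1061, 0.2342]
tcp_rot: [-0.454, 3.103, -0.0]
wrist_force: [-0.1, 0.7, -0.3]
width: 0.0462
grasp_force: 0.0
```

```bash
python3 o.py; python3 - <<'E'
from h import *
import pickle
s=ctrl.observe()
f=ctrl.grab_frame("wrist");cv2.imwrite("pics/w5.png",f["pixels"]);pickle.dump((s,f),open("w5.pkl","wb"))
E
```

```text
t19.85 knob~0.002 Mz -0.013 q7t 0.572 [-0.1  0.7 -0.3] [0.5159 0.1061 0.2342] 0.04622739444605649 0.0
```

View pics/w5.png

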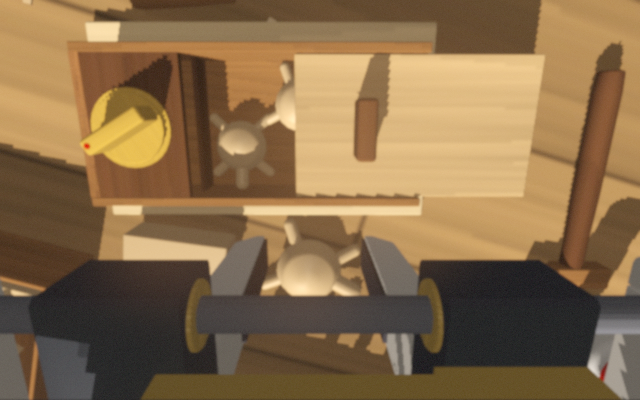

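The lid is open: the pull is at (367,130), the knob at (130,128), and the carvings outside look untouched. I'll check the opening against the 90 mm limit before handing in.

```bash
python3 - <<'E'
from h import *
import pickle
s,f=pickle.load(open("w5.pkl","rb"));cw=lambda u,z:castw(f,s,u,z)
a=cw((130,128),.088);b=cw((368,130),.118);print(a,b,"opened",np.linalg.norm((b-a)[:2])-.105, np.linalg.norm(cw((295,125),.084)-cw((181,125),.084)))
if np.linalg.norm((b-a)[:2])-.105>.092: print(ctrl.close_job())
E
```

```text
[ 0.50984044 -0.06052899  0.088     ] [0.45262617 0.13103833 0.118     ] opened 0.09492876210789845 0.09889398165381832
the job is handed in; nothing more can be done
None
```

The knob is resting in its notch at about 1.03 rad, the lid is open by about 95–99 mm, and the job is handed in at about 20 s with nothing around the case seen to have moved; the verdict was not reported back.

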